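# Un-nest two pipe offcuts and put each in its size row

### The arm

A 6-joint arm with a two-finger parallel gripper is mounted at the origin on the work surface. World frame = base frame: x ahead of the robot, y to its left, z up, the work surface at z = 0. Lengths are in m, angles in rad, forces in N, time in s.
With the tool pointing down it reaches from about 0.35 to 0.975 m from the base axis. Payload 4.9 kg.
Tool frame: the origin (TCP) lies on the centre line of the jaws, within the pads' length; the fingertips stand 11 mm ahead of it and the grasp point (between the pads) lies 8 mm behind it; z points along the fingers, y is the direction in which the jaws open and shut (so a half turn about z gives the same grasp; the last joint's range is limited). The gripper opens to 85 mm and grips with 20 to 120 N. Pads are 22 mm wide; open, the fingers measure 114 mm over their backs; the gripper's body (76 mm by 85 mm) begins 54 mm behind the grasp point. The pads swing forward as they close: fully open they stand 13 mm farther back than shut.
Start: joints at [1.091, 0.053, 1.613, -0, 1.476, -0.119], TCP at [0.221, 0.585, 0.242] pointing down, gripper open.
Joint ranges: [-3.01, 3.01], [-1.01, 2.22], [0.06, 2.58], [-1.02, 4.17], [0.09, 2.62], [-3.14, 3.14]. Speed limits (rad/s): [2.57, 2.57, 3.14, 3.14, 3.14, 3.14].

### API

Orientations are given as a rotation vector (axis times angle).
In Python, from station import ctrl gives the robot as it stands.
- The arm moves only by the tool send_rows, never from a script. Its argument "series" is a list of rows, each an object of numbers: "tx", "ty", "tz": the shift along the tool's x, y, z in cm; "wx", "wy", "wz": the turn, a rotation vector about the tool's x, y, z in rad; "jaw": the closure, from 0 (fully open) to 1 (shut). In form: [{"tx": .., "ty": .., "tz": .., "wx": .., "wy": .., "wz": .., "jaw": ..}, ...]. A call has 1 to 5 rows; each row shifts and turns the pose as measured when the row begins, along the tool's axes as they then stand; what a row does not reach is not made up. A row lasts 1/8 s, in which the tool goes at most 62.5 mm and 10.7 degrees, less where a joint would pass 70% of its speed; a pose out of reach is approached as far as the arm can. A call is refused whole if a number of a shift passes 6.25 or a number of a turn 0.188, either way. A call with a gripper value outside its range is refused whole. The fingers move at their own pace and stop on an object; "squeeze" is the grip in N (left out, the last holds). Time passes only in rows, so rows that do not move let the fingers close. It gives the time, the measured TCP pose, the force and the opening at its end, in the units of the state.
- ctrl.get_obs(): the state, without advancing time (a new reading comes with each control period).
- ctrl.get_image(name): name is "scene" or "side" or "wrist"; returns the picture (420x560x3 uint8, red, green, blue); there is no depth.
- ctrl.camera_info(name): a dict with "mtx" (3x3 intrinsics, pixels), "k1" (the pictures are not rectified: a ray, as slopes to the right and down, at radius r is drawn at 1 + k1 r^2 times it, then the intrinsics apply), "R" (3x3) and "t" (3): a world point X has camera coordinates R X + t. Camera axes: x right, y down, z forward; pixel columns grow to the right and rows downward; lengths in m; the calibration is good to about 2 mm. A picture is of the moment at which its call begins: read the wrist's pose just before it. camera_info takes no time and is no camera call; for the wrist camera it gives the pose at the moment of the call.
- ctrl.finish_job(): hands the job in, once; it reports no verdict.
The state is a dict: "t": time; "q": joint angles; "dq": joint speeds; "effort": joint torques, N m; "tool_pos": TCP position; "tool_rot": TCP orientation; "contact_force": force on the tool from outside, world axes, zero at the start; "wrist_torque": the same for the moment, N m; "opening": finger opening in m.
Only numpy, scipy, OpenCV 4.12 (cv2) and the standard library are available. Lean on these libraries where they do the work, as an engineer would, in place of code of your own. Each camera call takes 0.05 s, during which the arm holds its last target.

### The job

On the welding bench a slim bare-metal pipe offcut has been left standing inside a wide red one. Pull the two apart and stand each in the free length of its own yellow row tray: the red one in the wide row, the slim one in the narrow row, where a fixed sample of the same size shows what belongs. Keep both pieces upright the whole time, and leave them standing on the tray floors.

Things in the scene. Friction and masses are not known exactly. Their poses are not given: they have to be found in the camera images.
- small_mid (a point): Centre (half-way up, on the axis) of the slim pipe offcut: bare light-grey metal tube, outside diameter 26.9 mm, bore 21.6 mm, 90 mm tall, open both ends, about 0.14 kg, loose. z: its axis, up; yaw means nothing. It starts standing on the bench inside the red offcut, 45 mm standing out above the red rim, with some 7 mm of gap all round.
- big_mid (a point): Centre (half-way up, on the axis) of the wide pipe offcut: red-primed round tube, outside diameter 48.3 mm, bore 41 mm, 45 mm tall, open both ends, about 0.18 kg, loose. z: its axis, up; yaw means nothing. It starts standing on the bench round the slim one. Bystanders beyond it: a red square tube (40 x 40 mm, 60 mm high), a grey flange (90 mm across, 14 mm high) and a hammer.
- narrow_row_free (a point): Floor point amid the free length of the narrow yellow row tray (fixed), 4 mm above the bench. x: along the lane to the sample, y: across, z: up. Lane 51 mm wide inside; 4 mm thick walls, tops 16 mm above the bench. Free from here 90 mm to the -x end wall; on the +x side, axis 115 mm away, a fixed upright sample like the slim offcut (26.9 mm diameter, top 94 mm above the bench).
- wide_row_free (a point): Floor point amid the free length of the wide yellow row tray (fixed), 4 mm above the bench. x: along the lane to the sample, y: across, z: up. Lane 72 mm wide inside; 4 mm thick walls, tops 16 mm above the bench. Free from here 90 mm to the -x end wall; on the +x side, axis 115 mm away, a fixed upright sample like the red offcut (48.3 mm diameter, top 49 mm above the bench).

How it is judged:
By the outcome, as a careful person would: the job done as asked, in the order asked, and still so for the second after the job is handed in, with the robot touching nothing.
It also fails if it takes over 58 s, if anything falls off the work surface, if the arm or the gripper's body presses on something with over 40 N, if the wrist force passes 120 N, or if a joint passes its speed limit or range.

## Working session

There is one attempt and no reset: what is moved stays moved. The work goes in short steps, Python scripts to look and compute and a tool call to move; the robot and the scene stay as the last step left them, time stands still between calls to the robot, and variables do not carry over. Pictures are saved under pics/ and viewed, and the job is handed in when it is done.

Besides the shell and the picture viewer there is one more tool, called after "Request:" in YAML: its name, and indented under it one key for each argument. send_rows: Moves the arm, as the interface text tells. Its arguments: {"type":"object","properties":{"series":{"type":"array"},"squeeze":{"type":"number"}},"required":["series"]}

```bash
mkdir -p pics; ls; cat > h.py <<'E'
import numpy as np, cv2
from station import ctrl
from scipy.spatial.transform import Rotation as Rn
def snap(n,f):
    ci=ctrl.camera_info(n); im=ctrl.get_image(n)
    cv2.imwrite('pics/'+f,im[:,:,::-1]); np.savez('pics/'+f+'.npz',im=im,**{k:np.array(ci[k]) for k in('mtx','k1','R','t')})
def load(f): return np.load('pics/'+f+'.npz')
def ray(d,u,v):
    M=d['mtx'];x=(u-M[0,2])/M[0,0];y=(v-M[1,2])/M[1,1];k=float(d['k1'])
    r=np.hypot(x,y);s=r
    for _ in range(30): s=r/(1+k*s*s)
    f=s/r if r>0 else 1
    R=d['R'];return -R.T@d['t'], R.T@np.array([x*f,y*f,1])
def atz(d,u,v,z):
    c,w=ray(d,u,v);return c+w*(z-c[2])/w[2]
def proj(d,X):
    p=d['R']@np.array(X)+d['t'];x,y=p[0]/p[2],p[1]/p[2];s=1+float(d['k1'])*(x*x+y*y)
    M=d['mtx'];return M[0,0]*x*s+M[0,2],M[1,1]*y*s+M[1,2]
def crop(f,u0,v0,u1,v1,k,o):
    im=cv2.imread('pics/'+f)[v0:v1,u0:u1];cv2.imwrite('pics/'+o,cv2.resize(im,None,fx=k,fy=k,interpolation=cv2.INTER_CUBIC))
E
python3 - <<'E'
from h import *
snap('scene','s0.png');snap('side','d0.png');snap('wrist','w0.png')
print(ctrl.get_obs())
for n in('scene','side','wrist'):
    d=ctrl.camera_info(n);print(n,-np.array(d['R']).T@d['t'],d['mtx'],d['k1'])
E
```

```text
pics
{'t': 0.15, 'q': array([ 1.09099762e+00,  5.32287004e-02,  1.61394473e+00,  1.93719301e-05,
        1.47596876e+00, -1.18993369e-01]), 'dq': array([ 0.00010489, -0.00392469, -0.00359626, -0.00019893, -0.0014646 ,
       -0.00065538]), 'effort': array([ 6.61332815e-04, -3.94244099e+01, -3.70721018e+01, -9.29175098e-05,
        4.68845203e-03,  8.61336389e-07]), 'tool_pos': array([0.22042615, 0.58436347, 0.24135108]), 'tool_rot': array([-5.63599921e-01, -3.09014030e+00,  2.31644037e-03]), 'contact_force': array([-0.63632849,  1.15497059, -1.24798047]), 'wrist_torque': array([0.00031323, 0.00826939, 0.06792999]), 'opening': 0.08515773607036958}
scene [ 0.91660813 -0.65927424  0.73588784] [[464.09424471   0.         277.45149964]
 [  0.         464.09424471 210.31533188]
 [  0.           0.           1.        ]] -0.08876296799709169
side [ 0.22214674 -0.58945055  0.43328326] [[421.3658673    0.         292.30364259]
 [  0.         421.3658673  212.2857914 ]
 [  0.           0.           1.        ]] -0.08054583491514981
wrist [0.15154834 0.60981371 0.37404497] [[310.25261946   0.         282.86737074]
 [  0.         310.25261946 212.95532352]
 [  0.           0.           1.        ]] 0.024680473826120906
```

View pics/s0.png

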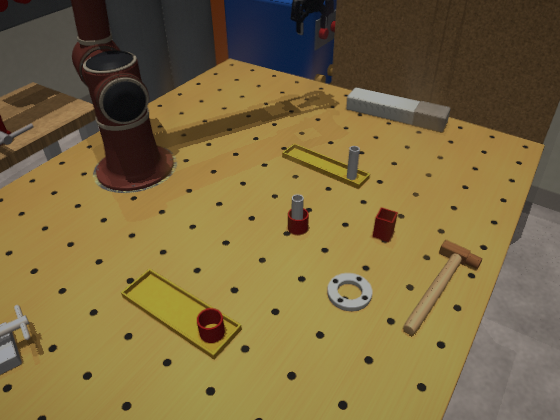

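View pics/d0.png

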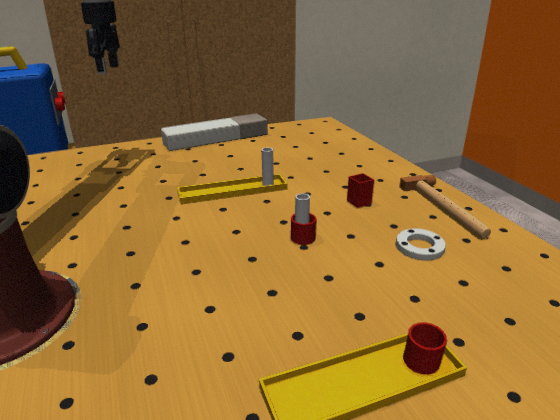

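View pics/w0.png

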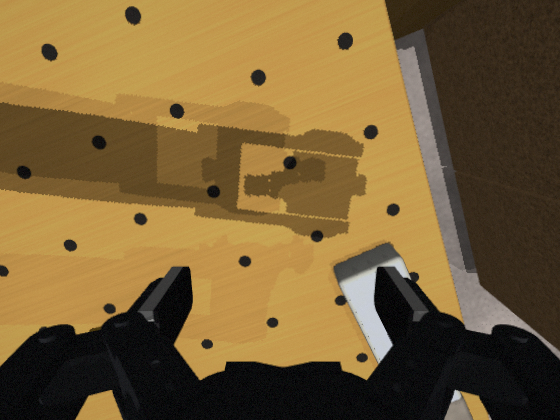

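```bash
python3 - <<'E'
from h import *
a=cv2.imread('pics/s0.png');b=cv2.imread('pics/d0.png')
crop('s0.png',270,135,410,245,5,'c1.png')
crop('s0.png',115,260,255,360,5,'c2.png')
crop('d0.png',170,140,330,250,5,'c3.png')
crop('d0.png',255,320,475,420,3.6,'c4.png')
E
```

```text
(no output)
```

View pics/c1.png

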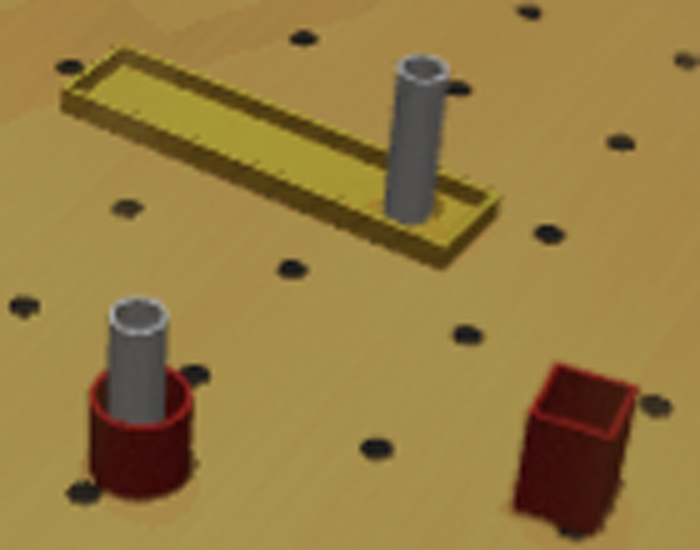

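View pics/c2.png

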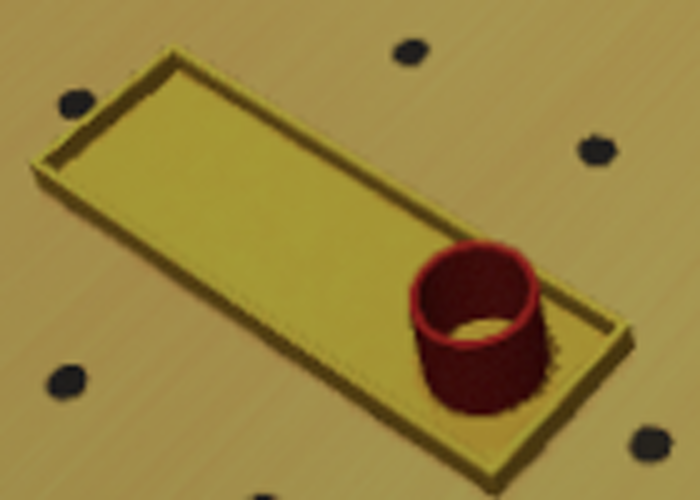

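View pics/c3.png

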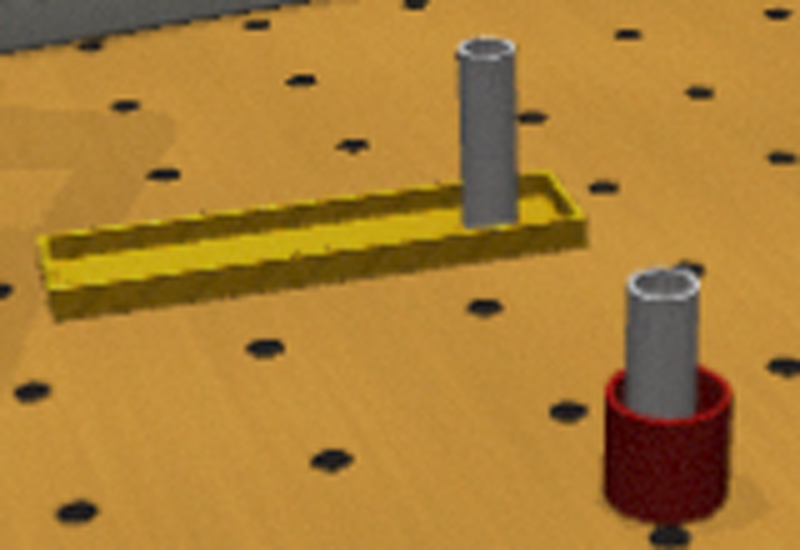

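View pics/c4.png

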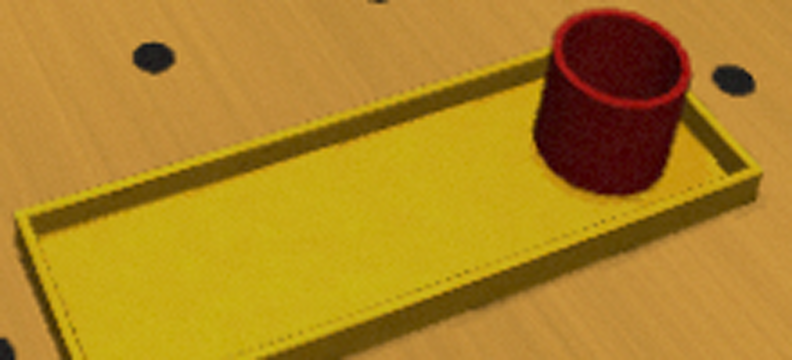

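```bash
python3 - <<'E'
from h import *
s=load('s0.png');d=load('d0.png')
def p(n,z,a=None,b=None):
    print(n,*( np.round(atz(D,*q,z)[:2],4) for D,q in((s,a),(d,b)) if q))
p('slim',.09,(297.8,198.2),(302.6,197))
p('red',.045,(298.3,214.2),(303.6,219.2))
p('nsamp',.094,(354.6,149),(267.4,149.6))
p('wsamp',.049,(210,318.8),(427.5,336.7))
p('nL-near',.016,(282.4,153.6),(180.4,198));p('nL-far',.016,(294.6,144.2),(178,187.6));p('nR-far',.016,(369.8,175),(279.6,175));p('nR-near',.016,(358.6,185),(287.2,184.4))
p('wL1',.016,(122,293.6));p('wL-far',.016,(149.6,269.6),(259.7,379.2));p('wR-far',.016,(241.4,326.4));p('wR-near',.016,(214,355.6),(466.1,369.4))
p('sqtube',.06,(387,215))
E
```

```text
slim [0.5102 0.03  ] [0.5081 0.0284]
red [0.5129 0.0292] [0.5097 0.0254]
nsamp [0.5312 0.272 ] [0.5294 0.2715]
wsamp [ 0.5307 -0.3067] [ 0.5277 -0.3087]
nL-near [0.3242 0.2557] [0.3201 0.2593]
nL-far [0.3275 0.3155] [0.3243 0.3148]
nR-far [0.5731 0.2935] [0.5669 0.2919]
nR-near [0.567  0.2382] [0.5633 0.2347]
wL1 [ 0.3242 -0.3397]
wL-far [ 0.3247 -0.2619] [ 0.3222 -0.2615]
wR-far [ 0.5723 -0.2712]
wR-near [ 0.5687 -0.3478] [ 0.5628 -0.3501]
sqtube [0.6895 0.1176]
```

```bash
cat >> h.py <<'E'
def d(x,y,z,yaw=None):
    # remaining shift in tool axes (cm); yaw: wanted jaw-axis angle in world (deg)
    o=ctrl.get_obs();R=Rn.from_rotvec(o['tool_rot']).as_matrix()
    w=np.array([x,y,z])-o['tool_pos']
    jy=np.degrees(np.arctan2(R[1,1],R[0,1]))
    print('t',round(o['t'],2),'pos',o['tool_pos'].round(4),'jaw deg',round(jy,1),'tilt',R[:,2].round(4),'open',round(o['opening'],4),'F',np.round(o['contact_force'],1),'q6',round(o['q'][5],2))
    print('tool shift cm',(R.T@w*100).round(2))
    if yaw is not None: print('wz total',round(-np.radians((yaw-jy+90)%180-90),3))
E
python3 -c "
from h import *
d(.509,.029,.16)"
```

```text
t 0.15 pos [0.2204 0.5844 0.2414] jaw deg 69.3 tilt [-7.0e-04 -1.4e-03 -1.0e+00] open 0.0852 F [-0.6  1.2 -1.2] q6 -0.12
tool shift cm [-46.61 -41.76   8.19]
```

Request:
send_rows:
  series:
    - {"tx": -4, "ty": -3.6, "tz": 0.3}
    - {"tx": -4, "ty": -3.6, "tz": 0.3}
    - {"tx": -4, "ty": -3.6, "tz": 0.3}
    - {"tx": -4, "ty": -3.6, "tz": 0.3}
    - {"tx": -4, "ty": -3.6, "tz": 0.3}
  squeeze: 50

```text
invalid input at $.series[0]: expected keys tx, ty, tz, wx, wy, wz, jaw
```

Request:
send_rows:
  series:
    - {"tx": -4, "ty": -3.6, "tz": 0.3}
    - {"tx": -4, "ty": -3.6, "tz": 0.3}
    - {"tx": -4, "ty": -3.6, "tz": 0.3}
    - {"tx": -4, "ty": -3.6, "tz": 0.3}
    - {"tx": -4, "ty": -3.6, "tz": 0.3}

```text
invalid input at $.series[0]: expected keys tx, ty, tz, wx, wy, wz, jaw
```

```bash
python3 -c "
from h import *
d(.509,.029,.16)"
```

```text
t 0.15 pos [0.2204 0.5844 0.2414] jaw deg 69.3 tilt [-7.0e-04 -1.4e-03 -1.0e+00] open 0.0852 F [-0.6  1.2 -1.2] q6 -0.12
tool shift cm [-46.61 -41.76   8.19]
```

Request:
send_rows:
  series:
    - {"tx": -4, "ty": -3.6, "tz": 0.3, "wx": 0, "wy": 0, "wz": 0, "jaw": 0}
    - {"tx": -4, "ty": -3.6, "tz": 0.3, "wx": 0, "wy": 0, "wz": 0, "jaw": 0}
    - {"tx": -4, "ty": -3.6, "tz": 0.3, "wx": 0, "wy": 0, "wz": 0, "jaw": 0}
    - {"tx": -4, "ty": -3.6, "tz": 0.3, "wx": 0, "wy": 0, "wz": 0, "jaw": 0}
    - {"tx": -4, "ty": -3.6, "tz": 0.3, "wx": 0, "wy": 0, "wz": 0, "jaw": 0}
  squeeze: 50

```text
t: 0.78
tool_pos: [0.3454, 0.3409, 0.2242]
tool_rot: [-0.552, -3.092, 0.005]
contact_force: [0.8, 0.3, -0.6]
opening: 0.0855
```

```bash
python3 -c "
from h import *
d(.509,.029,.16)"
```

```text
t 0.78 pos [0.3454 0.3409 0.2242] jaw deg 69.7 tilt [-0.0014 -0.0031 -1.    ] open 0.0855 F [ 0.8  0.3 -0.6] q6 -0.59
tool shift cm [-26.14 -23.57   6.5 ]
```

Request:
send_rows:
  series:
    - {"tx": -4.2, "ty": -3.8, "tz": 0.6, "wx": 0, "wy": 0, "wz": 0, "jaw": 0}
    - {"tx": -4.2, "ty": -3.8, "tz": 0.6, "wx": 0, "wy": 0, "wz": 0, "jaw": 0}
    - {"tx": -4.2, "ty": -3.8, "tz": 0.6, "wx": 0, "wy": 0, "wz": 0, "jaw": 0}
    - {"tx": -4.2, "ty": -3.8, "tz": 0.6, "wx": 0, "wy": 0, "wz": 0, "jaw": 0}
    - {"tx": -3, "ty": -2.7, "tz": 0.6, "wx": 0, "wy": 0, "wz": 0, "jaw": 0}

```text
t: 1.4
tool_pos: [0.4716, 0.0954, 0.1936]
tool_rot: [0.553, 3.091, -0.003]
contact_force: [0.2, 0.3, -0.5]
opening: 0.0854
```

```bash
python3 -c "
from h import *
d(.509,.029,.16);snap('wrist','w1.png')"
```

```text
t 1.4 pos [0.4716 0.0954 0.1936] jaw deg 69.7 tilt [ 7.0e-04 -2.3e-03 -1.0e+00] open 0.0854 F [ 0.2  0.3 -0.5] q6 -1.17
tool shift cm [-5.8  -4.93  3.38]
```

View pics/w1.png

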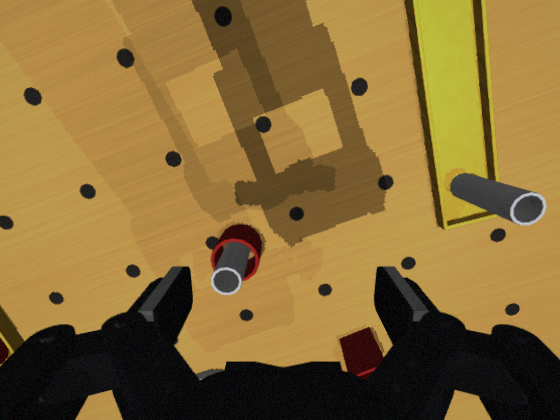

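```bash
python3 -c "
from h import *
w=load('w1.png')
print(atz(w,227,280.5,.09),atz(w,237.5,262,.045),atz(w,527.5,208.5,.094))
print(proj(w,(.509,.029,.09)))
print('tray right corners',atz(w,446,229,.016),atz(w,494,215,.016),atz(w,406,0,.016),atz(w,486,0,.016))
"
```

```text
[0.50858418 0.03006465 0.09      ] [0.51358021 0.03067413 0.045     ] [0.5292309  0.27271702 0.094     ]
(np.float64(226.0386789328068), np.float64(281.3022037941571))
tray right corners [0.56562437 0.24238839 0.016     ] [0.56725847 0.29133966 0.016     ] [0.34792087 0.25207949 0.016     ] [0.37224664 0.31491542 0.016     ]
```

Request:
send_rows:
  series:
    - {"tx": -3, "ty": -2.5, "tz": 0.5, "wx": 0, "wy": 0, "wz": 0, "jaw": 0}
    - {"tx": -2.6, "ty": -2.2, "tz": 0.5, "wx": 0, "wy": 0, "wz": 0, "jaw": 0}
    - {"tx": 0, "ty": 0, "tz": 0, "wx": 0, "wy": 0, "wz": 0, "jaw": 0}

```text
t: 1.82
tool_pos: [0.5092, 0.0256, 0.1818]
tool_rot: [-0.562, -3.091, 0.008]
contact_force: [-0.0, 0.9, 0.6]
opening: 0.0853
```

```bash
python3 -c "
from h import *
d(.509,.0295,.067)"
```

```text
t 1.82 pos [0.5092 0.0256 0.1818] jaw deg 69.4 tilt [-0.0013 -0.005  -1.    ] open 0.0853 F [-0.   0.9  0.6] q6 -1.3
tool shift cm [ 0.17  0.42 11.48]
```

Request:
send_rows:
  series:
    - {"tx": 0.1, "ty": 0.2, "tz": 3, "wx": 0, "wy": 0, "wz": 0, "jaw": 0}
    - {"tx": 0.1, "ty": 0.2, "tz": 3, "wx": 0, "wy": 0, "wz": 0, "jaw": 0}
    - {"tx": 0, "ty": 0, "tz": 3, "wx": 0, "wy": 0, "wz": 0, "jaw": 0}
    - {"tx": 0, "ty": 0, "tz": 1, "wx": 0, "wy": 0, "wz": 0, "jaw": 0}
    - {"tx": 0, "ty": 0, "tz": 0.5, "wx": 0, "wy": 0, "wz": 0, "jaw": 0}

```text
t: 2.45
tool_pos: [0.5083, 0.0334, 0.076]
tool_rot: [0.558, 3.09, -0.005]
contact_force: [-0.1, -0.6, 0.2]
opening: 0.0854
```

```bash
python3 -c "
from h import *
d(.509,.0295,.067)
snap('side','d1.png')
crop('d1.png',230,120,390,240,5,'c5.png')"
```

```text
t 2.45 pos [0.5083 0.0334 0.076 ] jaw deg 69.5 tilt [ 0.0012 -0.0034 -1.    ] open 0.0854 F [-0.1 -0.6  0.2] q6 -1.29
tool shift cm [-0.2  -0.34  0.9 ]
```

View pics/c5.png

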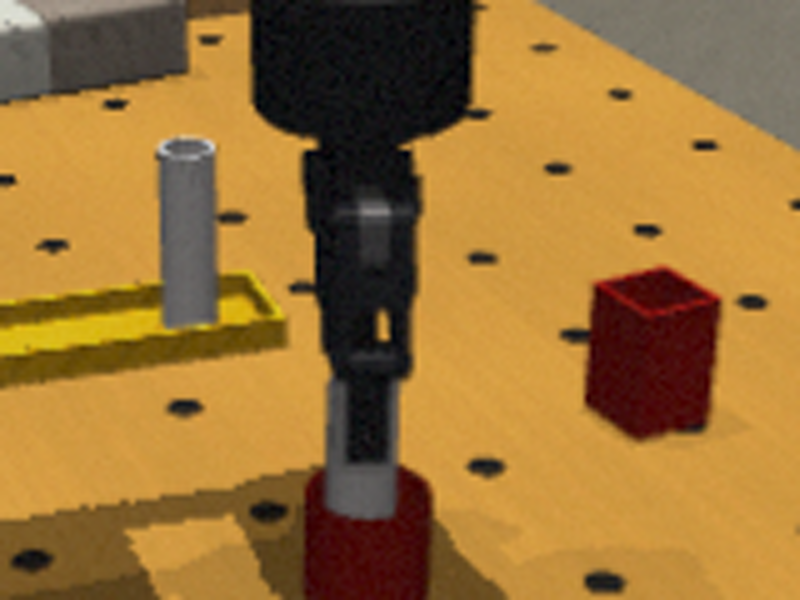

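Request:
send_rows:
  series:
    - {"tx": -0.1, "ty": -0.3, "tz": 0.5, "wx": 0, "wy": 0, "wz": 0, "jaw": 0}
    - {"tx": 0, "ty": 0, "tz": 0, "wx": 0, "wy": 0, "wz": 0, "jaw": 1}
    - {"tx": 0, "ty": 0, "tz": 0, "wx": 0, "wy": 0, "wz": 0, "jaw": 1}
    - {"tx": 0, "ty": 0, "tz": 0, "wx": 0, "wy": 0, "wz": 0, "jaw": 1}
    - {"tx": 0, "ty": 0, "tz": 0, "wx": 0, "wy": 0, "wz": 0, "jaw": 1}

```text
t: 3.12
tool_pos: [0.5102, 0.0299, 0.0736]
tool_rot: [0.557, 3.085, -0.004]
contact_force: [-0.7, 0.3, 0.4]
opening: 0.0248
```

```bash
python3 -c "
from h import *
d(.509,.0295,.19)"
```

```text
t 3.12 pos [0.5102 0.0299 0.0736] jaw deg 69.5 tilt [ 0.0063 -0.0038 -1.    ] open 0.0248 F [-0.7  0.3  0.4] q6 -1.3
tool shift cm [  0.02  -0.09 -11.64]
```

Request:
send_rows:
  series:
    - {"tx": 0, "ty": 0, "tz": 0, "wx": 0, "wy": 0, "wz": 0, "jaw": 1}
    - {"tx": 0, "ty": 0, "tz": -1, "wx": 0, "wy": 0, "wz": 0, "jaw": 1}
    - {"tx": 0, "ty": 0, "tz": 0, "wx": 0, "wy": 0, "wz": 0, "jaw": 1}

```text
t: 3.5
tool_pos: [0.5098, 0.0299, 0.0838]
tool_rot: [0.558, 3.086, -0.004]
contact_force: [0.7, -0.2, 0.0]
opening: 0.0249
```

```bash
python3 -c "
from h import *
d(.509,.0295,.19)
snap('side','d2.png')
crop('d2.png',250,120,370,240,5,'c6.png')
snap('scene','s2.png')
crop('s2.png',240,130,360,250,5,'c7.png')"
```

```text
t 3.5 pos [0.5098 0.0299 0.0838] jaw deg 69.5 tilt [ 0.0054 -0.0036 -1.    ] open 0.0249 F [ 0.7 -0.2  0. ] q6 -1.3
tool shift cm [-1.000e-02 -8.000e-02 -1.062e+01]
```

View pics/c6.png

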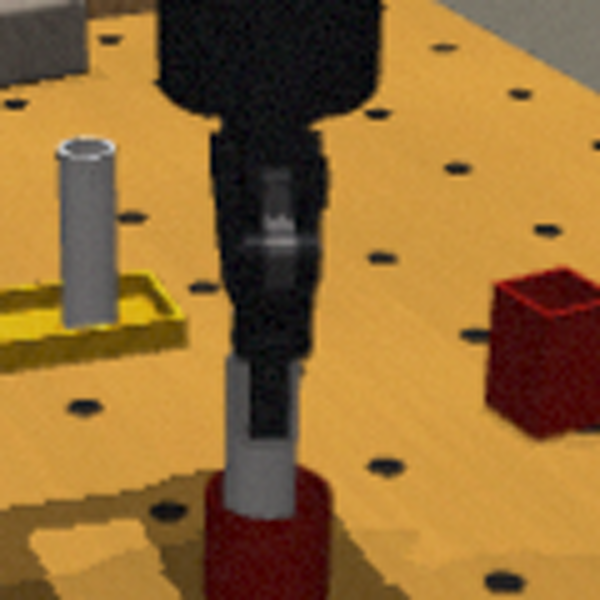

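View pics/c7.png

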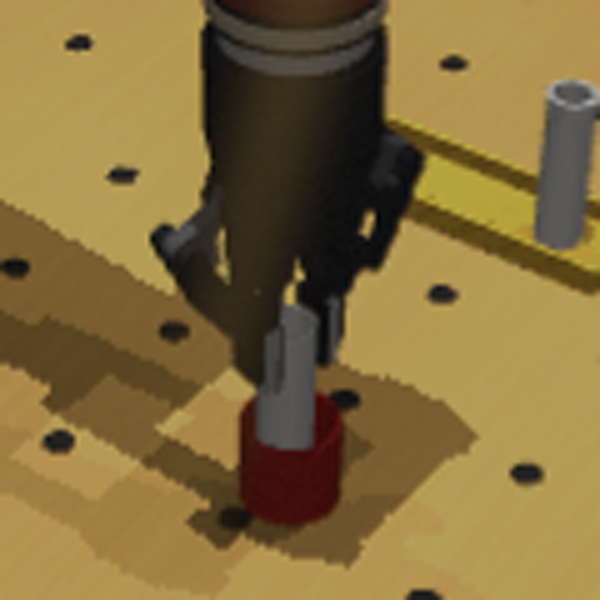

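```bash
python3 -c "
from h import *
s=load('s2.png');print(proj(s,(.509,.0295,.1)),proj(s,(.509,.0295,.09)))"
```

```text
(np.float64(297.2806704977736), np.float64(194.59850323639932)) (np.float64(297.2092720396625), np.float64(198.13599227283436))
```

Request:
send_rows:
  series:
    - {"tx": 0, "ty": 0, "tz": -1.5, "wx": 0, "wy": 0, "wz": 0, "jaw": 1}
    - {"tx": 0, "ty": 0, "tz": -2, "wx": 0, "wy": 0, "wz": 0, "jaw": 1}
    - {"tx": 0, "ty": 0, "tz": -2, "wx": 0, "wy": 0, "wz": 0, "jaw": 1}
    - {"tx": 0, "ty": 0, "tz": -1.5, "wx": 0, "wy": 0, "wz": 0, "jaw": 1}
    - {"tx": 0, "ty": 0, "tz": -0.5, "wx": 0, "wy": 0, "wz": 0, "jaw": 1}

```text
t: 4.22
tool_pos: [0.5083, 0.0304, 0.1621]
tool_rot: [0.558, 3.088, -0.004]
contact_force: [0.9, -0.1, -0.9]
opening: 0.0251
```

```bash
python3 -c "
from h import *
d(.4155,.281,.16)
snap('side','d3.png')"
```

```text
t 4.22 pos [0.5083 0.0304 0.1621] jaw deg 69.5 tilt [ 0.0028 -0.0034 -1.    ] open 0.0251 F [ 0.9 -0.1 -0.9] q6 -1.3
tool shift cm [17.46 20.23  0.1 ]
```

View pics/d3.png

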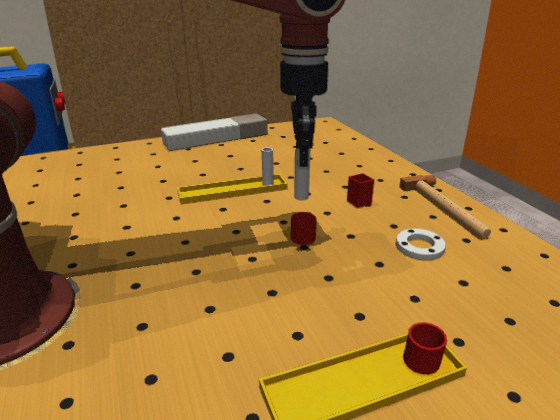

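Request:
send_rows:
  series:
    - {"tx": 1, "ty": 1.2, "tz": 0, "wx": 0, "wy": 0, "wz": 0, "jaw": 1}
    - {"tx": 2, "ty": 2.3, "tz": 0, "wx": 0, "wy": 0, "wz": 0, "jaw": 1}
    - {"tx": 2.5, "ty": 2.9, "tz": 0, "wx": 0, "wy": 0, "wz": 0, "jaw": 1}
    - {"tx": 2.5, "ty": 2.9, "tz": 0, "wx": 0, "wy": 0, "wz": 0, "jaw": 1}
    - {"tx": 2.5, "ty": 2.9, "tz": 0, "wx": 0, "wy": 0, "wz": 0, "jaw": 1}

```text
t: 4.9
tool_pos: [0.4478, 0.1866, 0.1575]
tool_rot: [-0.565, -3.086, 0.005]
contact_force: [0.1, -0.1, -2.7]
opening: 0.025
```

Request:
send_rows:
  series:
    - {"tx": 2.5, "ty": 2.9, "tz": 0, "wx": 0, "wy": 0, "wz": 0, "jaw": 1}
    - {"tx": 2, "ty": 2.3, "tz": 0, "wx": 0, "wy": 0, "wz": 0, "jaw": 1}
    - {"tx": 1.2, "ty": 1.4, "tz": 0, "wx": 0, "wy": 0, "wz": 0, "jaw": 1}
    - {"tx": 0.5, "ty": 0.5, "tz": 0, "wx": 0, "wy": 0, "wz": 0, "jaw": 1}
    - {"tx": 0, "ty": 0, "tz": 0, "wx": 0, "wy": 0, "wz": 0, "jaw": 1}

```text
t: 5.52
tool_pos: [0.4066, 0.2813, 0.1523]
tool_rot: [-0.553, -3.08, 0.012]
contact_force: [0.8, 0.1, -1.7]
opening: 0.0251
```

```bash
python3 -c "
from h import *
d(.4155,.281,.0785)
snap('side','d4.png');snap('scene','s4.png');snap('wrist','w4.png')
crop('d4.png',160,100,300,220,5,'c8.png')
crop('s4.png',250,50,390,200,4,'c9.png')"
```

```text
t 5.53 pos [0.4066 0.2813 0.1523] jaw deg 69.7 tilt [-0.014  -0.0051 -0.9999] open 0.0251 F [ 0.8  0.1 -1.7] q6 -0.76
tool shift cm [-0.92  0.35  7.36]
```

View pics/c8.png

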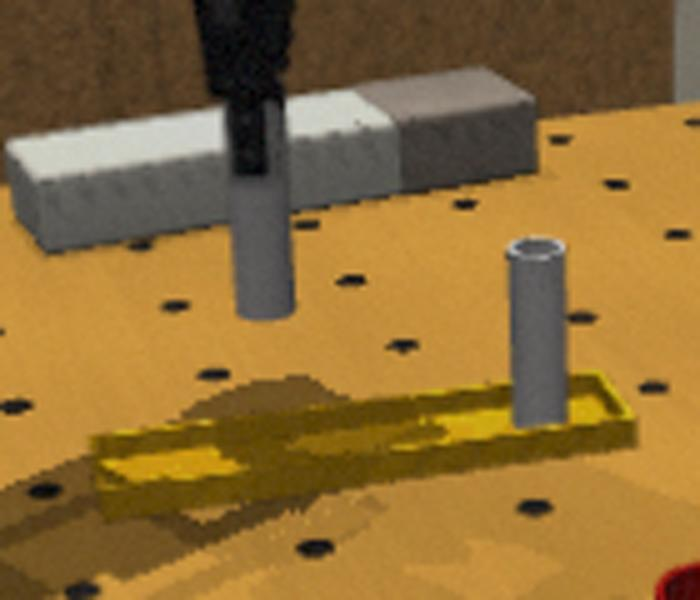

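View pics/c9.png

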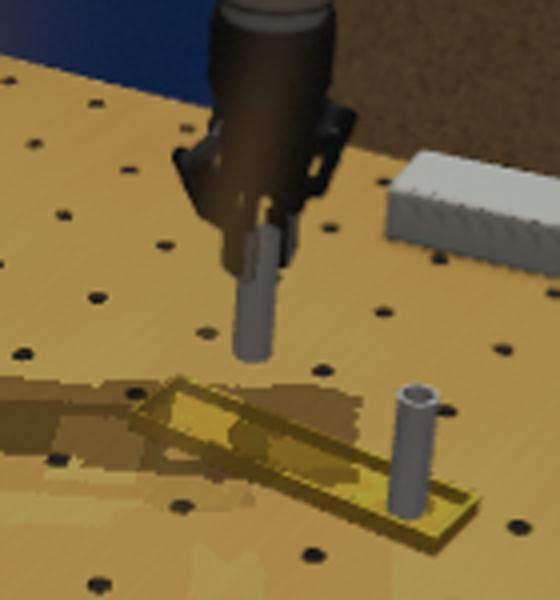

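View pics/w4.png

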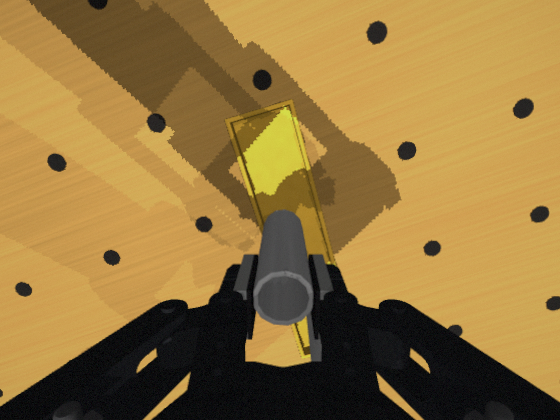

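```bash
cat >> h.py <<'E'
def up():
    R=Rn.from_rotvec(ctrl.get_obs()['tool_rot']).as_matrix();zt=R.T@[0,0,-1]
    print('upright wx,wy',np.cross([0,0,1],zt)[:2].round(4))
E
python3 -c "
from h import *
up()
s=load('s4.png');e=load('d4.png')
for z in(.075,.08,.085):print(z,atz(s,313.2,137.7,z),atz(e,213,162.2,z))"
```

```text
upright wx,wy [-0.0091 -0.0107]
0.075 [0.40106578 0.29016127 0.075     ] [0.40569412 0.29073578 0.075     ]
0.08 [0.40496616 0.28297824 0.08      ] [0.40313263 0.27845239 0.08      ]
0.085 [0.40886654 0.27579521 0.085     ] [0.40057115 0.266169   0.085     ]
```

Request:
send_rows:
  series:
    - {"tx": -0.5, "ty": 0.2, "tz": 1, "wx": -0.009, "wy": -0.011, "wz": 0, "jaw": 1}
    - {"tx": -0.4, "ty": 0.1, "tz": 1.5, "wx": 0, "wy": 0, "wz": 0, "jaw": 1}
    - {"tx": 0, "ty": 0, "tz": 1.5, "wx": 0, "wy": 0, "wz": 0, "jaw": 1}
    - {"tx": 0, "ty": 0, "tz": 0, "wx": 0, "wy": 0, "wz": 0, "jaw": 1}

```text
t: 6.18
tool_pos: [0.4176, 0.2783, 0.1087]
tool_rot: [-0.563, -3.091, 0.002]
contact_force: [-0.2, -0.6, -1.2]
opening: 0.0249
```

```bash
python3 -c "
from h import *
d(.4155,.281,.0785)
up()"
```

```text
t 6.17 pos [0.4176 0.2783 0.1087] jaw deg 69.4 tilt [-4.e-04 -1.e-03 -1.e+00] open 0.0249 F [-0.2 -0.6 -1.2] q6 -0.77
tool shift cm [0.3  0.18 3.02]
upright wx,wy [-0.0011 -0.    ]
```

Request:
send_rows:
  series:
    - {"tx": 0.2, "ty": 0.1, "tz": 1, "wx": 0, "wy": 0, "wz": 0, "jaw": 1}
    - {"tx": 0, "ty": 0.1, "tz": 0.8, "wx": 0, "wy": 0, "wz": 0, "jaw": 1}
    - {"tx": 0, "ty": 0, "tz": 0.4, "wx": 0, "wy": 0, "wz": 0, "jaw": 1}
    - {"tx": 0, "ty": 0, "tz": 0, "wx": 0, "wy": 0, "wz": 0, "jaw": 1}

```text
t: 6.68
tool_pos: [0.4165, 0.2813, 0.0853]
tool_rot: [-0.562, -3.091, 0.001]
contact_force: [0.5, -0.5, -2.2]
opening: 0.0251
```

```bash
python3 -c "
from h import *
d(.4155,.281,.0785)
up()
snap('side','d5.png');snap('scene','s5.png')
crop('d5.png',160,100,300,220,5,'c8.png')
crop('s5.png',250,50,390,200,4,'c9.png')"
```

```text
t 6.67 pos [0.4165 0.2813 0.0853] jaw deg 69.4 tilt [-2.e-04 -8.e-04 -1.e+00] open 0.0251 F [ 0.5 -0.5 -2.2] q6 -0.76
tool shift cm [ 0.08 -0.06  0.68]
upright wx,wy [-0.0008  0.0001]
```

View pics/c8.png

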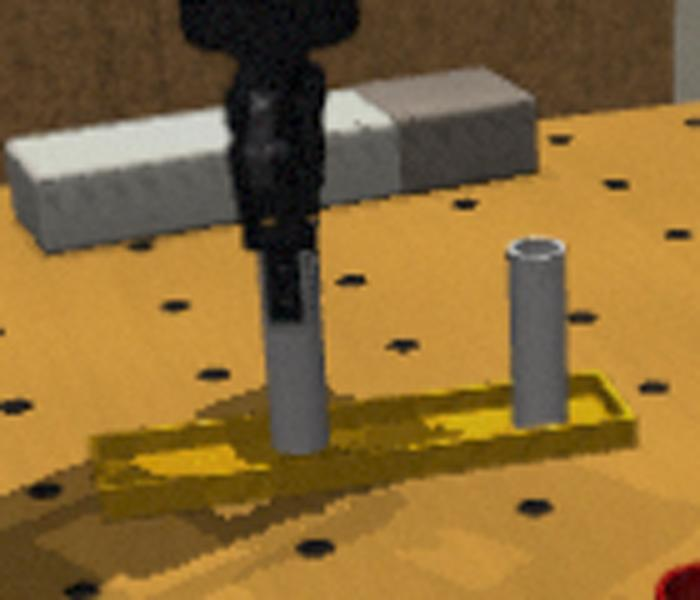

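View pics/c9.png

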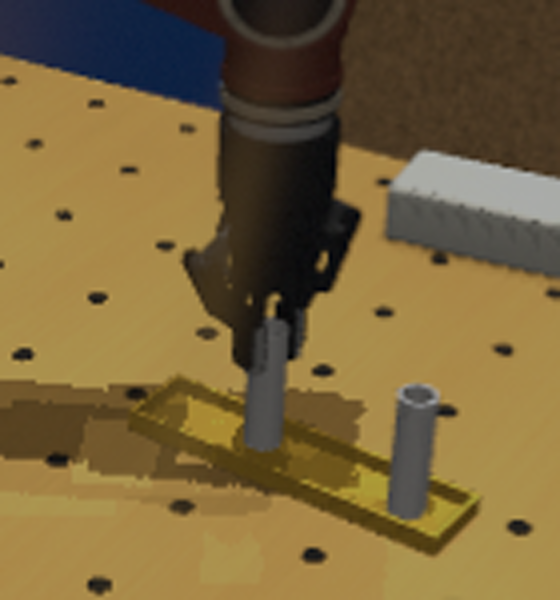

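Request:
send_rows:
  series:
    - {"tx": 0, "ty": 0, "tz": 0.4, "wx": 0, "wy": 0, "wz": 0, "jaw": 1}
    - {"tx": 0, "ty": 0, "tz": 0.2, "wx": 0, "wy": 0, "wz": 0, "jaw": 1}
    - {"tx": 0, "ty": 0, "tz": 0, "wx": 0, "wy": 0, "wz": 0, "jaw": 1}

```text
t: 7.15
tool_pos: [0.4174, 0.2817, 0.0802]
tool_rot: [0.562, 3.089, 0.001]
contact_force: [0.5, 0.2, -1.0]
opening: 0.025
```

```bash
python3 -c "
from h import *
d(.4155,.281,.0785)
up()"
```

```text
t 7.15 pos [0.4174 0.2817 0.0802] jaw deg 69.4 tilt [ 2.1e-03  3.0e-04 -1.0e+00] open 0.025 F [ 0.5  0.2 -1. ] q6 -0.76
tool shift cm [ 0.15 -0.13  0.17]
upright wx,wy [0.001  0.0018]
```

Still no contact; step down by millimetres.

Request:
send_rows:
  series:
    - {"tx": 0, "ty": 0, "tz": 0.1, "wx": 0, "wy": 0, "wz": 0, "jaw": 1}
    - {"tx": 0, "ty": 0, "tz": 0.1, "wx": 0, "wy": 0, "wz": 0, "jaw": 1}
    - {"tx": 0, "ty": 0, "tz": 0, "wx": 0, "wy": 0, "wz": 0, "jaw": 1}

```text
t: 7.52
tool_pos: [0.4175, 0.2817, 0.0783]
tool_rot: [0.562, 3.089, 0.001]
contact_force: [-0.1, -0.6, -1.2]
opening: 0.0248
```

Request:
send_rows:
  series:
    - {"tx": 0, "ty": 0, "tz": 0.1, "wx": 0, "wy": 0, "wz": 0, "jaw": 1}
    - {"tx": 0, "ty": 0, "tz": 0.1, "wx": 0, "wy": 0, "wz": 0, "jaw": 1}

```text
t: 7.78
tool_pos: [0.4181, 0.2818, 0.0776]
tool_rot: [0.562, 3.088, 0.001]
contact_force: [-4.0, -0.8, 7.7]
opening: 0.0253
```

Request:
send_rows:
  series:
    - {"tx": 0, "ty": 0, "tz": 0, "wx": 0, "wy": 0, "wz": 0, "jaw": 0.6}
    - {"tx": 0, "ty": 0, "tz": 0, "wx": 0, "wy": 0, "wz": 0, "jaw": 0.4}
    - {"tx": 0, "ty": 0, "tz": 0, "wx": 0, "wy": 0, "wz": 0, "jaw": 0.1}
    - {"tx": 0, "ty": 0, "tz": 0, "wx": 0, "wy": 0, "wz": 0, "jaw": 0}
    - {"tx": 0, "ty": 0, "tz": 0, "wx": 0, "wy": 0, "wz": 0, "jaw": 0}

```text
t: 8.4
tool_pos: [0.4185, 0.2821, 0.0778]
tool_rot: [0.561, 3.087, 0.003]
contact_force: [-0.0, -0.5, -0.5]
opening: 0.0855
```

```bash
python3 -c "
from h import *
d(.511,.03,.2)
up()
snap('side','d6.png');snap('wrist','w6.png')
crop('d6.png',160,100,300,220,5,'c8.png')"
```

```text
t 8.4 pos [0.4185 0.2821 0.0778] jaw deg 69.4 tilt [ 0.0044  0.0012 -1.    ] open 0.0855 F [-0.  -0.5 -0.5] q6 -0.76
tool shift cm [-17.58 -20.31 -12.21]
upright wx,wy [0.0026 0.0037]
```

View pics/c8.png

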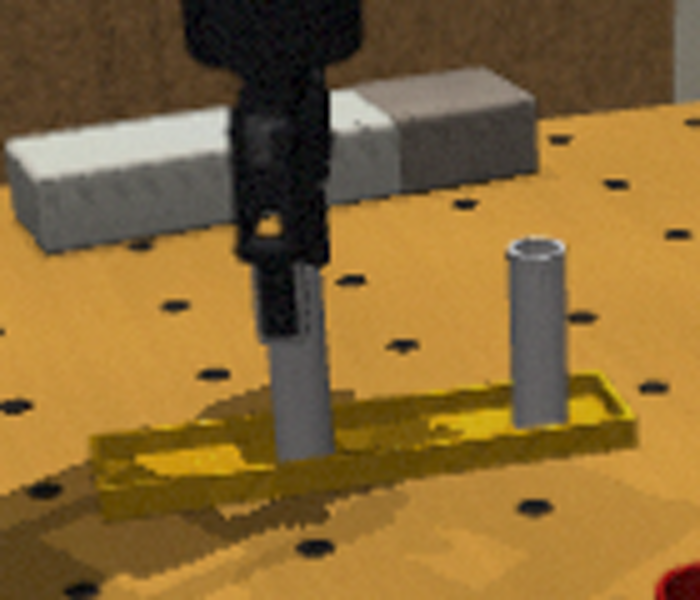

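View pics/w6.png

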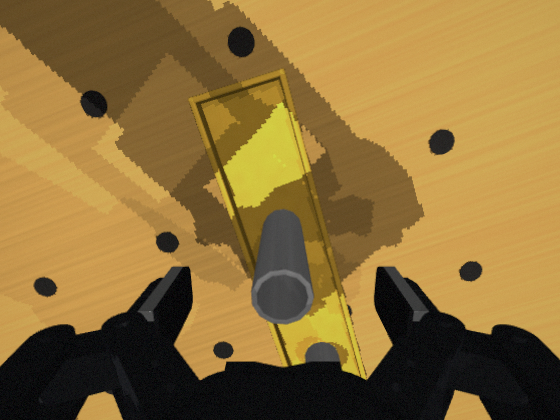

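Request:
send_rows:
  series:
    - {"tx": 0, "ty": 0, "tz": -1, "wx": 0.002, "wy": 0.003, "wz": 0, "jaw": 0}
    - {"tx": 0, "ty": 0, "tz": -3, "wx": 0, "wy": 0, "wz": 0, "jaw": 0}
    - {"tx": 0, "ty": 0, "tz": -4, "wx": 0, "wy": 0, "wz": 0, "jaw": 0}
    - {"tx": 0, "ty": 0, "tz": -3, "wx": 0, "wy": 0, "wz": 0, "jaw": 0}
    - {"tx": 0, "ty": 0, "tz": -1, "wx": 0, "wy": 0, "wz": 0, "jaw": 0}

```text
t: 9.12
tool_pos: [0.4179, 0.2818, 0.2025]
tool_rot: [-0.562, -3.09, 0.0]
contact_force: [-0.5, 0.3, -0.7]
opening: 0.0857
```

Request:
send_rows:
  series:
    - {"tx": -3, "ty": -3.4, "tz": 0, "wx": 0, "wy": 0, "wz": 0, "jaw": 0}
    - {"tx": -4, "ty": -4.6, "tz": 0, "wx": 0, "wy": 0, "wz": 0, "jaw": 0}
    - {"tx": -4, "ty": -4.6, "tz": 0, "wx": 0, "wy": 0, "wz": 0, "jaw": 0}
    - {"tx": -4, "ty": -4.6, "tz": 0, "wx": 0, "wy": 0, "wz": 0, "jaw": 0}
    - {"tx": -1.5, "ty": -2, "tz": 0, "wx": 0, "wy": 0, "wz": 0.18, "jaw": 0}

```text
t: 9.75
tool_pos: [0.5065, 0.0394, 0.2019]
tool_rot: [-0.835, -3.028, -0.002]
contact_force: [0.1, 0.1, 0.4]
opening: 0.0857
```

Request:
send_rows:
  series:
    - {"tx": 0, "ty": 0, "tz": 0, "wx": 0, "wy": 0, "wz": 0.18, "jaw": 0}
    - {"tx": 0, "ty": 0, "tz": 0, "wx": 0, "wy": 0, "wz": 0.18, "jaw": 0}
    - {"tx": 0, "ty": 0, "tz": 0, "wx": 0, "wy": 0, "wz": 0.18, "jaw": 0}
    - {"tx": 0, "ty": 0, "tz": 0, "wx": 0, "wy": 0, "wz": 0.18, "jaw": 0}
    - {"tx": 0, "ty": 0, "tz": 0, "wx": 0, "wy": 0, "wz": 0.18, "jaw": 0}

```text
t: 10.38
tool_pos: [0.5046, 0.0363, 0.1971]
tool_rot: [-2.104, -2.322, 0.007]
contact_force: [-0.8, -0.3, -1.1]
opening: 0.0851
```

```bash
python3 -c "
from h import *
d(.5115,.03,.12,-2)
up()"
```

```text
t 10.38 pos [0.5046 0.0363 0.1971] jaw deg 5.6 tilt [-0.009   0.0018 -1.    ] open 0.0851 F [-0.8 -0.3 -1.1] q6 -0.17
tool shift cm [-0.72  0.69  7.7 ]
wz total 0.133
upright wx,wy [-0.0088 -0.0027]
```

Request:
send_rows:
  series:
    - {"tx": 0, "ty": 0, "tz": 1, "wx": -0.009, "wy": -0.003, "wz": 0.13, "jaw": 0}
    - {"tx": 0, "ty": 0, "tz": 0, "wx": 0, "wy": 0, "wz": 0, "jaw": 0}

```text
t: 10.62
tool_pos: [0.5037, 0.0363, 0.1853]
tool_rot: [-2.259, -2.181, 0.004]
contact_force: [0.1, 0.4, 0.4]
opening: 0.0855
```

```bash
python3 -c "
from h import *
d(.5115,.03,.12,-2)
up();snap('wrist','w7.png')"
```

```text
t 10.62 pos [0.5037 0.0363 0.1853] jaw deg -2.0 tilt [-2.6e-03 -8.0e-04 -1.0e+00] open 0.0855 F [0.1 0.4 0.4] q6 -0.04
tool shift cm [-0.6   0.82  6.53]
wz total -0.0
upright wx,wy [-0.0026  0.0009]
```

View pics/w7.png

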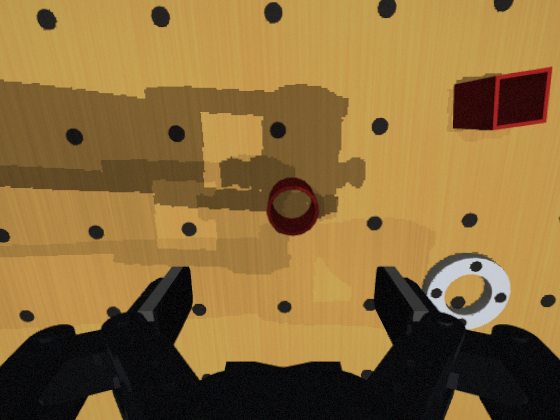

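```bash
python3 -c "
from h import *
crop('w7.png',245,160,345,250,6,'c10.png')
w=load('w7.png')
im=cv2.imread('pics/w7.png')
for a in range(0,360,30):
    X=(.512+.02415*np.cos(np.radians(a)),.029+.02415*np.sin(np.radians(a)),.045)
    u,v=proj(w,X);print((round((u-245)*6),round((v-160)*6)),end=' ')
print(atz(w,292.5,210,.045))"
```

```text
(449, 298) (428, 221) (368, 166) (287, 147) (207, 171) (150, 231) (133, 308) (158, 382) (217, 434) (295, 451) (372, 429) (428, 373) [0.51111205 0.02948374 0.045     ]
```

View pics/c10.png

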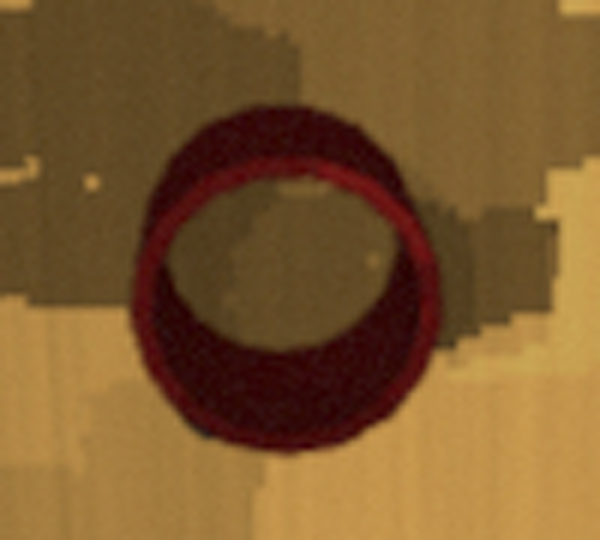

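Request:
send_rows:
  series:
    - {"tx": -0.35, "ty": 0.4, "tz": 3, "wx": -0.002, "wy": 0, "wz": 0, "jaw": 0}
    - {"tx": -0.3, "ty": 0.35, "tz": 3, "wx": 0, "wy": 0, "wz": 0, "jaw": 0}
    - {"tx": 0, "ty": 0, "tz": 2, "wx": 0, "wy": 0, "wz": 0, "jaw": 0}
    - {"tx": 0, "ty": 0, "tz": 0, "wx": 0, "wy": 0, "wz": 0, "jaw": 0}

```text
t: 11.18
tool_pos: [0.5131, 0.0292, 0.106]
tool_rot: [2.248, 2.19, 0.003]
contact_force: [-0.6, 0.3, 0.5]
opening: 0.0855
```

```bash
python3 -c "
from h import *
d(.5112,.029,.027,-2)
up()"
```

```text
t 11.18 pos [0.5131 0.0292 0.106 ] jaw deg -1.5 tilt [ 0.0036 -0.001  -1.    ] open 0.0855 F [-0.6  0.3  0.5] q6 -0.06
tool shift cm [-0.02 -0.22  7.9 ]
wz total 0.009
upright wx,wy [0.0036 0.0009]
```

Request:
send_rows:
  series:
    - {"tx": 0, "ty": -0.2, "tz": 2.5, "wx": 0.004, "wy": 0, "wz": 0, "jaw": 0}
    - {"tx": 0, "ty": 0, "tz": 2.5, "wx": 0, "wy": 0, "wz": 0, "jaw": 0}
    - {"tx": 0, "ty": 0, "tz": 1.5, "wx": 0, "wy": 0, "wz": 0, "jaw": 0}
    - {"tx": 0, "ty": 0, "tz": 0.5, "wx": 0, "wy": 0, "wz": 0, "jaw": 0}
    - {"tx": 0, "ty": 0, "tz": 0, "wx": 0, "wy": 0, "wz": 0, "jaw": 0}

```text
t: 11.8
tool_pos: [0.5163, 0.0288, 0.0407]
tool_rot: [2.24, 2.192, 0.009]
contact_force: [-0.3, 0.2, 0.4]
opening: 0.085
```

```bash
python3 -c "
from h import *
d(.5112,.029,.027,-2)
up();snap('side','d8.png');crop('d8.png',230,120,390,240,5,'c11.png')"
```

```text
t 11.8 pos [0.5163 0.0288 0.0407] jaw deg -1.2 tilt [ 0.0095 -0.0017 -1.    ] open 0.085 F [-0.3  0.2  0.4] q6 -0.07
tool shift cm [ 0.01 -0.53  1.37]
wz total 0.013
upright wx,wy [0.0095 0.0015]
```

View pics/c11.png

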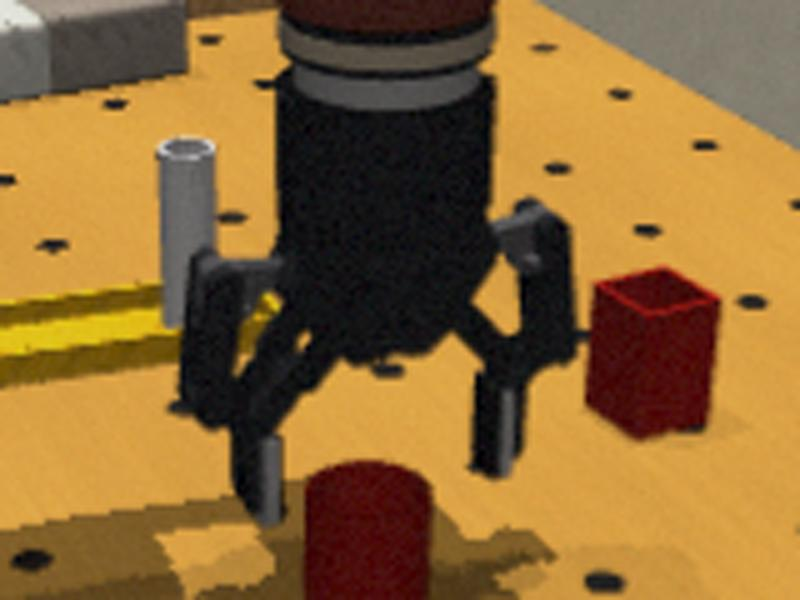

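Request:
send_rows:
  series:
    - {"tx": 0, "ty": -0.5, "tz": 0.5, "wx": 0.009, "wy": 0.001, "wz": 0.01, "jaw": 0}
    - {"tx": 0, "ty": 0, "tz": 0.6, "wx": 0.002, "wy": 0, "wz": 0, "jaw": 0}
    - {"tx": 0, "ty": 0, "tz": 0, "wx": 0, "wy": 0, "wz": 0, "jaw": 0}

```text
t: 12.22
tool_pos: [0.5125, 0.0288, 0.031]
tool_rot: [2.256, 2.184, 0.001]
contact_force: [-0.1, -0.2, -1.1]
opening: 0.085
```

```bash
python3 -c "
from h import *
d(.5112,.029,.027,-2)
up()"
```

```text
t 12.22 pos [0.5125 0.0288 0.031 ] jaw deg -1.8 tilt [ 1.4e-03 -6.0e-04 -1.0e+00] open 0.085 F [-0.1 -0.2 -1.1] q6 -0.06
tool shift cm [ 0.01 -0.13  0.4 ]
wz total 0.003
upright wx,wy [0.0014 0.0006]
```

Request:
send_rows:
  series:
    - {"tx": 0, "ty": -0.1, "tz": 0.3, "wx": 0.001, "wy": 0, "wz": 0, "jaw": 0}
    - {"tx": 0, "ty": 0, "tz": 0, "wx": 0, "wy": 0, "wz": 0, "jaw": 1}
    - {"tx": 0, "ty": 0, "tz": 0, "wx": 0, "wy": 0, "wz": 0, "jaw": 1}
    - {"tx": 0, "ty": 0, "tz": 0, "wx": 0, "wy": 0, "wz": 0, "jaw": 1}
    - {"tx": 0, "ty": 0, "tz": 0, "wx": 0, "wy": 0, "wz": 0, "jaw": 1}

```text
t: 12.85
tool_pos: [0.5119, 0.0288, 0.0283]
tool_rot: [2.256, 2.184, 0.001]
contact_force: [-1.1, -0.7, -0.0]
opening: 0.0469
```

```bash
python3 -c "
from h import *
d(.5112,.029,.1,-2)
up()"
```

```text
t 12.85 pos [0.5119 0.0288 0.0283] jaw deg -1.8 tilt [ 1.4e-03 -7.0e-04 -1.0e+00] open 0.0469 F [-1.1 -0.7 -0. ] q6 -0.06
tool shift cm [ 0.01 -0.06 -7.17]
wz total 0.003
upright wx,wy [0.0014 0.0007]
```

Request:
send_rows:
  series:
    - {"tx": 0, "ty": 0, "tz": -0.7, "wx": 0, "wy": 0, "wz": 0, "jaw": 1}
    - {"tx": 0, "ty": 0, "tz": -1.5, "wx": 0, "wy": 0, "wz": 0, "jaw": 1}
    - {"tx": 0, "ty": 0, "tz": -2, "wx": 0, "wy": 0, "wz": 0, "jaw": 1}
    - {"tx": 0, "ty": 0, "tz": -2, "wx": 0, "wy": 0, "wz": 0, "jaw": 1}
    - {"tx": 0, "ty": 0, "tz": -1, "wx": 0, "wy": 0, "wz": 0, "jaw": 1}

```text
t: 13.48
tool_pos: [0.5103, 0.0291, 0.1031]
tool_rot: [-2.256, -2.185, 0.003]
contact_force: [-0.0, 0.5, -1.9]
opening: 0.0468
```

```bash
python3 -c "
from h import *
d(.4141,-.3034,.1,-2)
up();snap('side','d9.png');crop('d9.png',230,100,390,240,4,'c11.png')"
```

```text
t 13.47 pos [0.5103 0.0291 0.1031] jaw deg -1.8 tilt [-1.9e-03 -3.0e-04 -1.0e+00] open 0.0468 F [-0.   0.5 -1.9] q6 -0.06
tool shift cm [-33.54  -8.54   0.34]
wz total 0.003
upright wx,wy [-0.0019  0.0004]
```

View pics/c11.png

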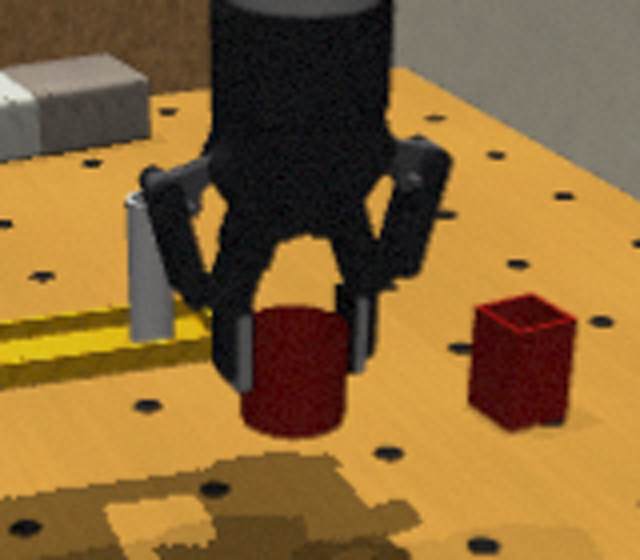

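Request:
send_rows:
  series:
    - {"tx": -1.5, "ty": -0.4, "tz": 0, "wx": 0, "wy": 0, "wz": 0, "jaw": 1}
    - {"tx": -3, "ty": -0.8, "tz": 0, "wx": 0, "wy": 0, "wz": 0, "jaw": 1}
    - {"tx": -3.5, "ty": -0.9, "tz": 0, "wx": 0, "wy": 0, "wz": 0, "jaw": 1}
    - {"tx": -3.5, "ty": -0.9, "tz": 0, "wx": 0, "wy": 0, "wz": 0, "jaw": 1}
    - {"tx": -3.5, "ty": -0.9, "tz": 0, "wx": 0, "wy": 0, "wz": 0, "jaw": 1}

```text
t: 14.15
tool_pos: [0.4626, -0.1245, 0.1011]
tool_rot: [-2.249, -2.188, 0.007]
contact_force: [0.2, -0.5, -2.4]
opening: 0.0472
```

Request:
send_rows:
  series:
    - {"tx": -3.5, "ty": -0.9, "tz": 0, "wx": 0, "wy": 0, "wz": 0, "jaw": 1}
    - {"tx": -3.5, "ty": -0.9, "tz": 0, "wx": 0, "wy": 0, "wz": 0, "jaw": 1}
    - {"tx": -3.5, "ty": -0.9, "tz": 0, "wx": 0, "wy": 0, "wz": 0, "jaw": 1}
    - {"tx": -3, "ty": -0.7, "tz": 0, "wx": 0, "wy": 0, "wz": 0, "jaw": 1}
    - {"tx": -1.5, "ty": -0.4, "tz": 0, "wx": 0, "wy": 0, "wz": 0, "jaw": 1}

```text
t: 14.78
tool_pos: [0.412, -0.2805, 0.0964]
tool_rot: [-2.248, -2.176, 0.012]
contact_force: [0.6, 0.4, -2.1]
opening: 0.0472
```

```bash
python3 -c "
from h import *
d(.4141,-.3034,.1,-2)
up()"
```

```text
t 14.78 pos [ 0.412  -0.2805  0.0964] jaw deg -1.9 tilt [-0.014   0.0035 -0.9999] open 0.0472 F [ 0.6  0.4 -2.1] q6 -0.71
tool shift cm [-2.28  0.28 -0.37]
wz total 0.002
upright wx,wy [-0.0141 -0.0031]
```

Request:
send_rows:
  series:
    - {"tx": -1, "ty": 0.2, "tz": 0, "wx": -0.014, "wy": -0.003, "wz": 0, "jaw": 1}
    - {"tx": -0.8, "ty": 0, "tz": 0, "wx": 0, "wy": 0, "wz": 0, "jaw": 1}
    - {"tx": 0, "ty": 0, "tz": 0, "wx": 0, "wy": 0, "wz": 0, "jaw": 1}

```text
t: 15.15
tool_pos: [0.4128, -0.2989, 0.0953]
tool_rot: [-2.257, -2.183, -0.002]
contact_force: [-0.5, 0.4, -1.4]
opening: 0.0471
```

```bash
python3 -c "
from h import *
d(.4141,-.3034,.0323,-2)
up();snap('wrist','w10.png');snap('side','d10.png');snap('scene','s10.png')
a=load('s10.png')['im'][190:400,90:290];b=load('d10.png')['im'][210:420,230:500]
cv2.imwrite('pics/c12.png',np.hstack([cv2.resize(x[:,:,::-1],None,fx=1.7,fy=1.7,interpolation=cv2.INTER_CUBIC) for x in(a,b)]))"
```

```text
t 15.15 pos [ 0.4128 -0.2989  0.0953] jaw deg -1.9 tilt [-4.0e-04  2.1e-03 -1.0e+00] open 0.0471 F [-0.5  0.4 -1.4] q6 -0.74
tool shift cm [-0.46  0.15  6.29]
wz total 0.002
upright wx,wy [-0.0005 -0.002 ]
```

View pics/w10.png

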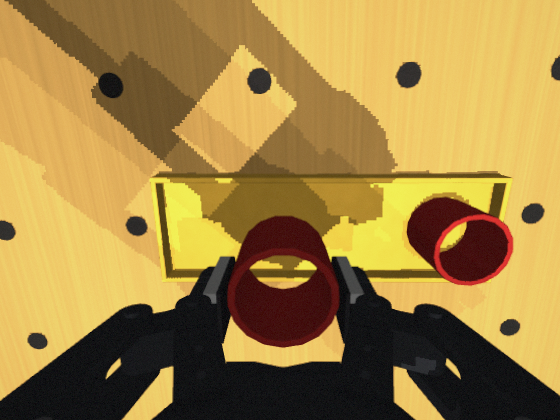

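View pics/c12.png

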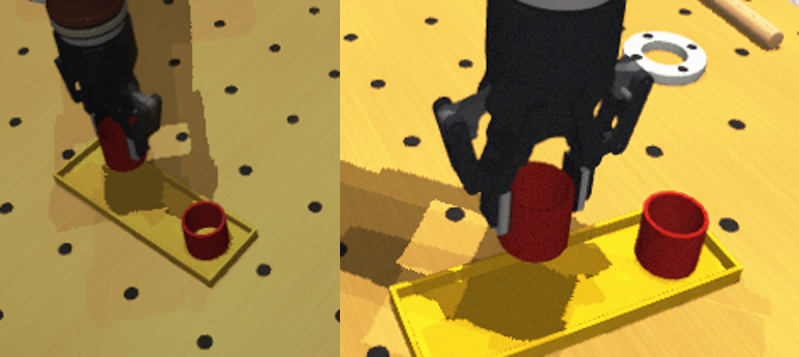

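```bash
python3 -c "
from h import *
w=load('w10.png')
for p in((152,174),(511,178),(163,281)):print(atz(w,*p,.016)[:2])
print(atz(w,473,249,.049)[:2])"
```

```text
[ 0.32367142 -0.25889267]
[ 0.56831277 -0.2700544 ]
[ 0.31948947 -0.34054806]
[ 0.52917011 -0.30698298]
```

Request:
send_rows:
  series:
    - {"tx": -0.3, "ty": 0.1, "tz": 1.5, "wx": 0, "wy": -0.002, "wz": 0, "jaw": 1}
    - {"tx": -0.15, "ty": 0, "tz": 1.5, "wx": 0, "wy": 0, "wz": 0, "jaw": 1}
    - {"tx": 0, "ty": 0, "tz": 1, "wx": 0, "wy": 0, "wz": 0, "jaw": 1}
    - {"tx": 0, "ty": 0, "tz": 0.5, "wx": 0, "wy": 0, "wz": 0, "jaw": 1}
    - {"tx": 0, "ty": 0, "tz": 0, "wx": 0, "wy": 0, "wz": 0, "jaw": 1}

```text
t: 15.92
tool_pos: [0.4133, -0.3014, 0.0456]
tool_rot: [-2.253, -2.185, 0.001]
contact_force: [0.5, 0.3, -2.2]
opening: 0.0472
```

```bash
python3 -c "
from h import *
d(.4141,-.3034,.0323,-2)
up()"
```

```text
t 15.93 pos [ 0.4133 -0.3014  0.0456] jaw deg -1.8 tilt [-0.0026  0.0021 -1.    ] open 0.0472 F [ 0.5  0.3 -2.2] q6 -0.74
tool shift cm [-0.2   0.09  1.33]
wz total 0.004
upright wx,wy [-0.0026 -0.0021]
```

Request:
send_rows:
  series:
    - {"tx": -0.2, "ty": 0.1, "tz": 0.5, "wx": -0.003, "wy": -0.002, "wz": 0, "jaw": 1}
    - {"tx": 0, "ty": 0, "tz": 0.4, "wx": 0, "wy": 0, "wz": 0, "jaw": 1}
    - {"tx": 0, "ty": 0, "tz": 0.1, "wx": 0, "wy": 0, "wz": 0, "jaw": 1}
    - {"tx": 0, "ty": 0, "tz": 0, "wx": 0, "wy": 0, "wz": 0, "jaw": 1}

```text
t: 16.42
tool_pos: [0.4149, -0.3042, 0.0359]
tool_rot: [2.254, 2.185, 0.001]
contact_force: [0.3, 0.2, -1.9]
opening: 0.0472
```

```bash
python3 -c "
from h import *
d(.4141,-.3034,.0323,-2)
up()"
```

```text
t 16.43 pos [ 0.4149 -0.3042  0.0359] jaw deg -1.8 tilt [ 0.0021 -0.0016 -1.    ] open 0.0472 F [ 0.3  0.2 -1.9] q6 -0.75
tool shift cm [ 0.08 -0.08  0.36]
wz total 0.004
upright wx,wy [0.0022 0.0016]
```

Request:
send_rows:
  series:
    - {"tx": 0, "ty": 0, "tz": 0.15, "wx": 0.002, "wy": 0.002, "wz": 0, "jaw": 1}
    - {"tx": 0, "ty": 0, "tz": 0.1, "wx": 0, "wy": 0, "wz": 0, "jaw": 1}
    - {"tx": 0, "ty": 0, "tz": 0.05, "wx": 0, "wy": 0, "wz": 0, "jaw": 1}
    - {"tx": 0, "ty": 0, "tz": 0, "wx": 0, "wy": 0, "wz": 0, "jaw": 1}

```text
t: 16.92
tool_pos: [0.4152, -0.3045, 0.0332]
tool_rot: [2.255, 2.186, 0.001]
contact_force: [-0.2, 0.3, -1.4]
opening: 0.047
```

Request:
send_rows:
  series:
    - {"tx": 0, "ty": 0, "tz": 0.1, "wx": 0, "wy": 0, "wz": 0, "jaw": 1}
    - {"tx": 0, "ty": 0, "tz": 0.1, "wx": 0, "wy": 0, "wz": 0, "jaw": 1}

```text
t: 17.18
tool_pos: [0.4153, -0.3046, 0.0322]
tool_rot: [-2.255, -2.187, -0.001]
contact_force: [-5.1, 4.1, 10.1]
opening: 0.0472
```

Contact at the expected height. Release.

Request:
send_rows:
  series:
    - {"tx": 0, "ty": 0, "tz": 0, "wx": 0, "wy": 0, "wz": 0, "jaw": 0.35}
    - {"tx": 0, "ty": 0, "tz": 0, "wx": 0, "wy": 0, "wz": 0, "jaw": 0.2}
    - {"tx": 0, "ty": 0, "tz": 0, "wx": 0, "wy": 0, "wz": 0, "jaw": 0}
    - {"tx": 0, "ty": 0, "tz": 0, "wx": 0, "wy": 0, "wz": 0, "jaw": 0}
    - {"tx": 0, "ty": 0, "tz": 0, "wx": 0, "wy": 0, "wz": 0, "jaw": 0}

```text
t: 17.8
tool_pos: [0.4161, -0.3053, 0.033]
tool_rot: [2.254, 2.185, 0.001]
contact_force: [-0.6, -0.6, -1.0]
opening: 0.0854
```

Request:
send_rows:
  series:
    - {"tx": 0, "ty": 0, "tz": -1, "wx": 0, "wy": 0, "wz": 0, "jaw": 0}
    - {"tx": 0, "ty": 0, "tz": -3, "wx": 0, "wy": 0, "wz": 0, "jaw": 0}
    - {"tx": 0, "ty": 0, "tz": -5, "wx": 0, "wy": 0, "wz": 0, "jaw": 0}
    - {"tx": 0, "ty": 0, "tz": -5, "wx": 0, "wy": 0, "wz": 0, "jaw": 0}
    - {"tx": 0, "ty": 0, "tz": -3, "wx": 0, "wy": 0, "wz": 0, "jaw": 0}

```text
t: 18.42
tool_pos: [0.4142, -0.3036, 0.2071]
tool_rot: [-2.253, -2.185, -0.001]
contact_force: [-0.2, -0.6, 0.1]
opening: 0.0858
```

```bash
python3 -c "
from h import *
d(.4141,-.3034,.2,-2)
snap('side','d11.png');snap('scene','s11.png')
crop('s11.png',115,140,375,370,2.5,'c14.png')"
```

```text
t 18.43 pos [ 0.4142 -0.3036  0.2071] jaw deg -1.8 tilt [-0.002   0.0026 -1.    ] open 0.0858 F [-0.2 -0.6  0.1] q6 -0.75
tool shift cm [ 0.02 -0.01  0.71]
wz total 0.004
```

View pics/d11.png

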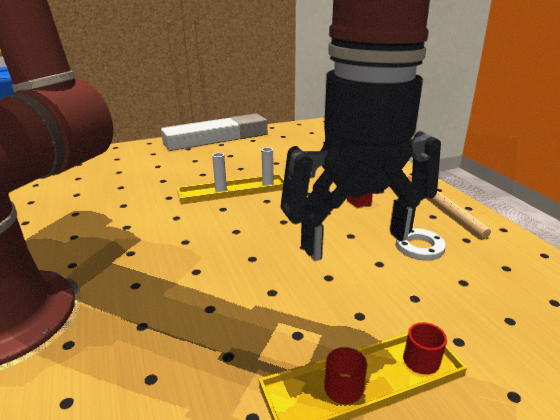

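View pics/c14.png

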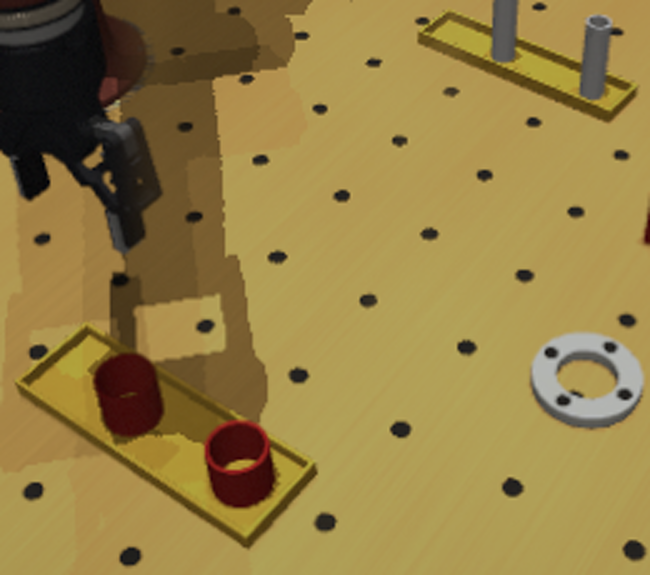

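Request:
send_rows:
  series:
    - {"tx": 0, "ty": 0, "tz": 0, "wx": 0, "wy": 0, "wz": 0, "jaw": 0}
    - {"tx": 0, "ty": 0, "tz": 0, "wx": 0, "wy": 0, "wz": 0, "jaw": 0}

```text
t: 18.77
tool_pos: [0.4148, -0.3042, 0.2075]
tool_rot: [2.256, 2.187, 0.001]
contact_force: [0.1, -0.4, 1.0]
opening: 0.0852
```

```bash
python3 -c "
from h import *
print(ctrl.finish_job())"
```

```text
the job is handed in; nothing more can be done
None
```

Both offcuts are apart and standing upright in the free lengths of their trays: the slim one in the narrow row, the red one in the wide row. I lifted the slim one straight out first and set it down at about (0.418, 0.282). I then set the red one down at about (0.415, −0.304). The job was handed in at about 18.8 s.

- **Placing:** Each piece touched its tray floor within a millimetre of the expected height, with 8–10 N of vertical contact force.
- **Final pictures:** The last side and scene images show both pieces upright inside their lanes, away from the walls and samples. The scene crop cuts off the top of the slim pipe, and the side view shows it whole. The gripper was open and well clear.
- **Disagreements:** The gripper opening read 1–2 mm below the true pipe diameters. The two fixed cameras differed by 2–4 mm on positions, within the margins in both trays.

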